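# Hang a solder reel in its dispenser stand

## Robot

A 7-joint arm with a two-finger parallel gripper is mounted at the origin on a cart in front of the work surface, level with it; the furniture and walls round the work are solid. World frame = base frame: x ahead of the robot, y to its left, z up, the work surface at z = 0. Lengths are in m, angles in rad, forces in N, time in s.
With the tool pointing down it reaches from about 0.425 to 0.875 m from the base axis. Payload 8.4 kg.
Tool frame: the origin (TCP) lies midway between the tips of the shut fingers; the grasp point (between the pads) lies 19 mm behind it; z points along the fingers, y is the direction in which the jaws open and shut (so a half turn about z gives the same grasp; the last joint's range is limited). The gripper opens to 85 mm and grips with 20 to 120 N. Pads are 22 mm wide; open, the fingers measure 114 mm over their backs; the gripper's body (76 mm by 85 mm) begins 54 mm behind the grasp point. The pads swing forward as they close: fully open they stand 13 mm farther back than shut.
Start: joints at [1.096, 0.333, 0.04, 1.465, -0.013, 1.343, -0.059], TCP at [0.239, -0.605, 0.231] pointing down, gripper open.
Joint ranges: [-2.58, 2.58], [-0.38, 2.09], [-1.3, 1.39], [0.25, 2.4], [-1.5, 4.64], [0.08, 2.09], [-2.65, 2.65]. Speed limits (rad/s): [2.22, 2.22, 2.79, 2.79, 3.14, 3.14, 3.14].

## Interface

Orientations are given as a unit quaternion [x, y, z, w].
In Python, from cell import r gives the robot as it stands.
- The arm moves only by the tool move_arm, never from a script. Its argument "rows" is a list of rows, each a list of 3 entries, a list of its own where there are three numbers: the shift along the tool's x, y, z in cm, then the turn, a rotation vector about the tool's x, y, z in rad, then the finger opening in cm, from 0 to 8.54. A call has 1 to 10 rows; each row shifts and turns the commanded pose from where the row before left it, along the tool's axes as they then stand; what a row does not reach is not made up. A row lasts 1/10 s, in which the tool goes at most 50 mm and 8.59 degrees, less where a joint would pass 70% of its speed; a pose out of reach is approached as far as the arm can. A call is refused whole if a number of a shift passes 5 or a number of a turn 0.15, either way. A call with a gripper value outside its range is refused whole. The fingers move at their own pace and stop on an object; "newtons" is the grip in N (left out, the last holds). Time passes only in rows, so rows that do not move let the fingers close. It gives the time, the measured TCP pose, the force and the opening at its end, in the units of the state.
- r.read_state(): the state, without advancing time (a new reading comes with each control period).
- r.capture(name): name is "scene" or "top" or "wrist"; returns the picture (400x640x3 uint8, red, green, blue); there is no depth.
- r.camera_info(name): a dict with "fx", "fy", "cx", "cy" (pixels), "rvec" (rotation vector, rad) and "tvec" (3), from world to camera coordinates, as OpenCV has them. Camera axes: x right, y down, z forward; pixel columns grow to the right and rows downward; lengths in m; the calibration is good to about 2 mm. A picture is of the moment at which its call begins: read the wrist's pose just before it. camera_info takes no time and is no camera call; for the wrist camera it gives the pose at the moment of the call.
- r.close_job(): hands the job in, once; it reports no verdict.
Trained networks look in the newest picture that a camera, given by its name, has taken for a name from the list of things; names that differ only in an ending like _2 or _b are one class to them, and where a whole thing is asked for, a point or a joint stands for the part that bears it (a point fixed in the world has none). Each returns a list of dicts, best first, with "conf" (0 to 1); they miss things now and then, are a little off and sometimes report something else, mostly with a low value. They report only what shows in the picture. A call takes as long as a camera call. They do not tell look-alikes from the thing itself.
- r.find_in(camera, name): "xy" ([column, row] in pixels, amid what is visible of it).
The state is a dict: "time": time; "joint_pos": joint angles; "joint_vel": joint speeds; "tau": joint torques, N m; "tcp_pos": TCP position; "orientation": TCP orientation; "ft_force": force on the tool from outside, world axes, zero at the start; "torque": the same for the moment, N m; "grip_width": finger opening in m.
Only numpy, scipy, OpenCV 4.12 (cv2) and the standard library are available. Lean on these libraries where they do the work, as an engineer would, in place of code of your own. Each camera call takes 0.05 s, during which the arm holds its last target.

## Task

Put the solder reel on its axle into the blue stand: lower both axle ends into the two open slots so that the axle lies level on the orange sprung catches, and let go. The stand's right-hand cheek has been left clamped a little forward or back of square, so feel for its slot. Then press the reel gently down until both ends have snapped under their catches and sit evenly on the bottom of the slots, and leave it there. Do not strain the stand, and leave the flux jar, the gauge and the tape roll where they are.

Things in the scene. Friction and masses are not known exactly. Their poses are not given: they have to be found in the camera images.
- reel_center (a point): Centre of the solder reel: white wire on a spool with dark flanges, for grasping a solid cylinder of 55 mm diameter, 40 mm long, fixed on a steel axle along this point's y axis (x and z turn as the reel rolls). About 0.28 kg. Starts lying on the cradle, axle level; can be grasped from above across its 55 mm diameter.
- stand_seat (a point): Where the reel centre lies when fully home with both cheeks square: midway between the cheeks, 45 mm above the bench. y along the axle, x across it, z up. The cheeks, 50 mm in x and 6 mm thick, stand 38 mm either side in y, tops 25 mm above this point. Each has a slot 10 mm wide, open at the top, flaring to 13 mm over its top 6 mm, flat floor 4 mm below this point.
- slot_left (a point): Where the axle's centre line lies when home in the slot on the stand's +y side (4 mm above the slot floor). An axle laid in the slots stops under its own weight on the catches, its centre 11 to 15 mm above this point. Past the catches the resistance drops, then the axle meets the hard floor.
- catch_left (a joint): Orange catch of the +y slot, round nose of 5 mm radius, centre 8 mm above slot_left, sticking 4 mm into the slot from +x. 0 = fully out, grows as the axle pushes it back (m, up to 0.006); springs back by itself. About 5 to 7 N down on an axle end passes it (9 to 14 N in the middle of the reel's top); pressing one end tilts the reel and can leave the other up.
- catch_right (a joint): Orange catch of the -y slot, the same (0 = fully out), moving with the shifted -y cheek; its value does not tell where that cheek stands.
- reel_stand: The blue stand on its grey base (80 x 104 mm, top 8 mm above the bench), fixed to the bench; origin on the bench under stand_seat, same axes. Its +y cheek is fixed. Its -y cheek (right-hand, on an aluminium rail) is clamped up to 11 mm to the -x or +x side of square, differently each time and not reported: find its slot by touch or sight. The home reel then lies a little skew.
- cradle: Low grey rest, 44 x 50 mm, fixed to the bench, origin on the bench under its centre; two black rubber bars along its y, tops 17 mm high, 36 mm apart, carry the reel.
- reel: The reel, same point and axes as reel_center. Its axle is 8 mm in diameter; brass spacers of 13 mm diameter flank the spool out to 30 mm from the centre, rubber caps of 13 mm diameter cover it from 44 to 54 mm. The bare axle between 31 and 44 mm goes into the slots; either end may go in either slot.
- flux_jar_c (a point): Bystander: cream and white flux jar, 48 mm diameter, 26 mm high; this point is on its axis 10 mm above the bench.
- small_gauge_c (a point): Bystander: small round white gauge, 45 mm diameter, 21 mm high; point on its axis 10 mm above the bench.
- tape_roll_c (a point): Bystander: black roll of insulating tape lying flat, 63 mm diameter, 19 mm high; point on its axis 10 mm above the bench.
Not all that is in view belongs to the job. Leave any purple look-alike of the reel_stand alone.

How it is judged:
By the outcome, as a careful person would: the job done as asked, in the order asked, and still so for the second after the job is handed in, with the robot touching nothing.
It also fails if it takes over 72 s, if anything falls off the work surface, if the arm or the gripper's body presses on something with over 40 N, if the wrist force passes 120 N, or if a joint passes its speed limit or range.

## Working session

There is one attempt and no reset: what is moved stays moved. The work goes in short steps, Python scripts to look and compute and a tool call to move; the robot and the scene stay as the last step left them, time stands still between calls to the robot, and variables do not carry over. Pictures are saved under pics/ and viewed, and the job is handed in when it is done.

Besides the shell and the picture viewer there is one more tool, called after ">>>" by a JSON object that holds its "method" and its "body". move_arm: Moves the arm, as the interface text tells. Its arguments: {"type":"object","properties":{"rows":{"type":"array"},"newtons":{"type":"number"}},"required":["rows"]}

```bash
ls; mkdir -p pics
python3 - <<'E'
from cell import r
import cv2
s=r.read_state();print(s)
for n in ("scene","top","wrist"):
    im=r.capture(n);cv2.imwrite(f"pics/{n}0.png",im[:,:,::-1]);print(n,r.camera_info(n))
    for k in ("reel_center","stand_seat","slot_left","catch_left","catch_right","reel_stand","cradle","reel","flux_jar_c","small_gauge_c","tape_roll_c"):
        print(k,[(d['xy'],round(d['conf'],2)) for d in r.find_in(n,k)][:3]) if n!="wrist" else 0
print(r.read_state()['time'])
E
```

```text
pics
{'time': 0.0, 'joint_pos': array([ 1.09580535,  0.33391488,  0.03988608,  1.4662861 , -0.01338205,
        1.34329698, -0.05851805]), 'joint_vel': array([ 0.00073347,  0.00079071, -0.00191239,  0.00011548, -0.00048883,
       -0.001552  ,  0.00222199]), 'tau': array([ 8.92593084e-05, -6.58547544e+01,  1.36551216e+00, -4.05558729e+01,
        1.69373781e-02,  1.26314705e-02,  8.43585894e-06]), 'tcp_pos': array([ 0.23834583, -0.60422765,  0.23041162]), 'orientation': array([ 9.82403202e-01,  1.86770653e-01, -2.17870879e-04, -7.90269796e-04]), 'ft_force': array([ 0.51175178, -0.14380425, -0.54065352]), 'torque': array([ 0.04050743,  0.00356078, -0.00475087]), 'grip_width': 0.08562414005110561}
scene {'fx': 496.8834855450501, 'fy': 496.8834855450501, 'cx': 316.4659306254544, 'cy': 195.97016707849394, 'rvec': array([ 1.32111965, -2.35192735,  0.85096962]), 'tvec': array([0.44644321, 0.29851663, 0.85890026])}
reel_center [([281.6, 220.8], 0.59)]
stand_seat [([365.7, 173.2], 0.81), ([217.0, 208.2], 0.68)]
slot_left [([217.2, 209.1], 0.91), ([367.5, 172.2], 0.79)]
catch_left []
catch_ri
[... 471 characters left out ...]
182217])}
reel_center [([287.8, 207.5], 0.6)]
stand_seat [([392.0, 187.8], 0.75), ([250.6, 147.7], 0.71)]
slot_left [([249.6, 155.7], 0.74), ([396.6, 189.0], 0.56)]
catch_left [([286.2, 204.2], 0.46), ([348.0, 279.9], 0.46)]
catch_right []
reel_stand [([249.5, 151.0], 0.89), ([393.8, 192.1], 0.79), ([286.4, 203.0], 0.45)]
cradle []
reel [([284.9, 204.6], 0.89)]
flux_jar_c [([315.3, 136.5], 0.91)]
small_gauge_c [([375.3, 133.3], 0.87)]
tape_roll_c [([337.6, 274.6], 0.88)]
wrist {'fx': 291.4868160230824, 'fy': 291.4868160230824, 'cx': 320.3145412874719, 'cy': 199.25224088238627, 'rvec': array([-2.39879823,  1.63203609,  0.22903869]), 'tvec': array([-0.65100853, -0.03649352,  0.37902328])}
1.25
```

View pics/scene0.png

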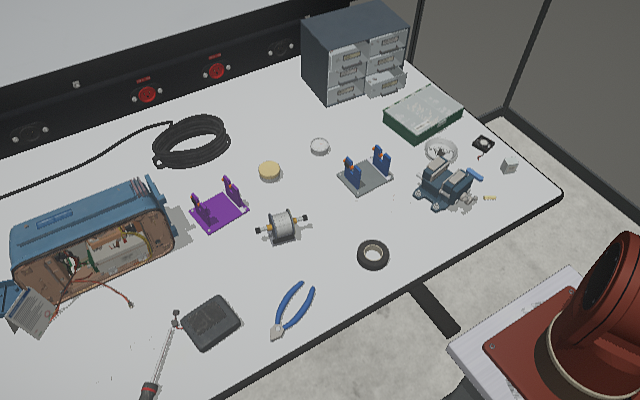

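View pics/top0.png

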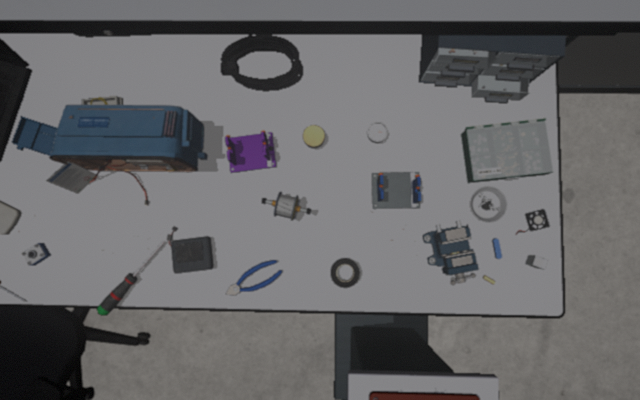

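Run:
```python
import cv2
a=cv2.imread('pics/top0.png');cv2.imwrite('pics/top0c.png',cv2.resize(a[100:260,210:440],None,fx=3.45,fy=3.45,interpolation=cv2.INTER_CUBIC))
a=cv2.imread('pics/scene0.png');cv2.imwrite('pics/scene0c.png',cv2.resize(a[110:290,180:420],None,fx=3.3,fy=3.3,interpolation=cv2.INTER_CUBIC))
```

```text
(no output)
```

View pics/top0c.png

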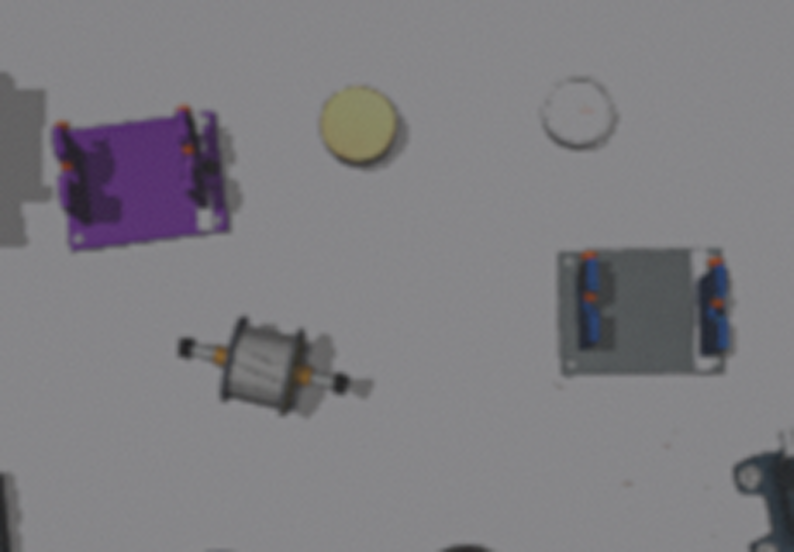

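View pics/scene0c.png

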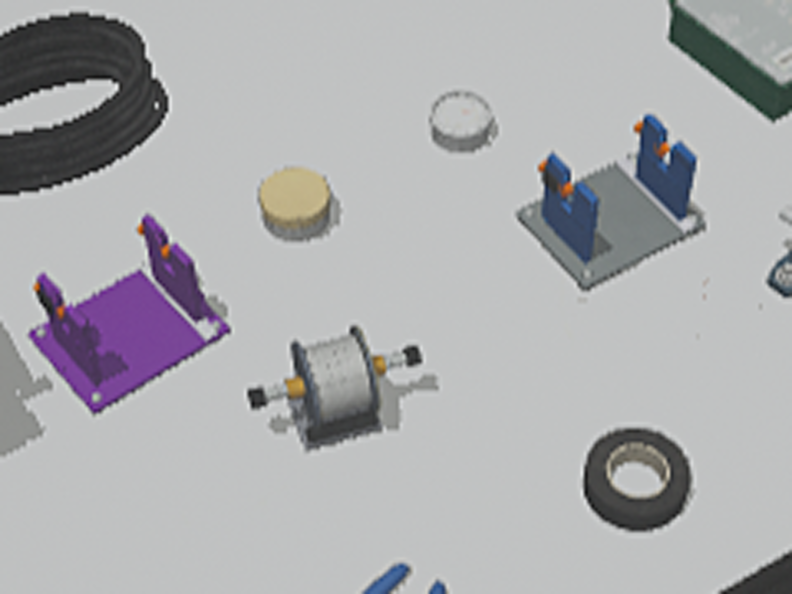

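```bash
cat > h.py <<'E'
import numpy as np,cv2
from cell import r
from scipy.spatial.transform import Rotation as R
np.set_printoptions(precision=4,suppress=True)
def ray(ci,uv):
    M=cv2.Rodrigues(np.array(ci['rvec']))[0];t=np.array(ci['tvec'])
    d=M.T@np.array([(uv[0]-ci['cx'])/ci['fx'],(uv[1]-ci['cy'])/ci['fy'],1]);return -M.T@t,d
def atz(ci,uv,z):
    c,d=ray(ci,uv);return c+d*(z-c[2])/d[2]
def proj(ci,p):
    M=cv2.Rodrigues(np.array(ci['rvec']))[0];q=M@np.array(p)+ci['tvec'];return np.array([ci['fx']*q[0]/q[2]+ci['cx'],ci['fy']*q[1]/q[2]+ci['cy']])
def plan(target,yaw=None):
    """shift in tool axes (cm) and yaw turn needed about tool z"""
    s=r.read_state();Rm=R.from_quat(s['orientation']);d=np.array(target)-s['tcp_pos']
    x=Rm.as_matrix()[:,0];y0=np.arctan2(x[1],x[0])
    print('shift cm',Rm.inv().apply(d)*100,'yaw now',y0,'z axis',Rm.as_matrix()[:,2])
    if yaw is not None: print('turn about tool z',[-(yaw-y0+k*np.pi) for k in(-1,0,1)])
E
python3 - <<'E'
from h import *
c=r.camera_info('top')
f=lambda x,y:(210+x/3.45,100+y/3.45)
print('cam',ray(c,(320,200)))
for n,p,z in [('bTL',(558,250),.008),('bTR',(722,250),.008),('bBR',(722,374),.008),('bBL',(560,374),.008),('capL',(187,347),.038),('capR',(342,383),.038),('reel',(265,367),.05),
 ('catchL',(592,297),.06),('catchR',(717,303),.06),('hL',(590,256),.065),('hR',(715,262),.065)]:
    print(n,atz(c,f(*p),z))
s=r.camera_info('scene');g=lambda x,y:(180+x/3.3,110+y/3.3)
for n,p,z in [('capL',(257,398),.038),('capR',(413,355),.038),('bl',(587,287),.008),('tl',(520,214),.008),('tr',(610,165),.008),('br',(703,225),.008)]: print(n,atz(s,g(*p),z))
plan([.5,0,.2])
E
```

```text
cam (array([0.4312, 0.204 , 0.9056]), array([ 0.098 ,  0.0263, -0.995 ]))
bTL [0.5822 0.1146 0.008 ]
bTR [0.5835 0.0105 0.008 ]
bBR [0.5043 0.0107 0.008 ]
bBL [0.5028 0.1128 0.008 ]
capL [0.5137 0.346  0.038 ]
capR [0.4928 0.2496 0.038 ]
reel [0.501  0.2961 0.05  ]
catchL [0.5452 0.0993 0.06  ]
catchR [0.5426 0.0248 0.06  ]
hL [0.5693 0.1012 0.065 ]
hR [0.5666 0.0269 0.065 ]
capL [0.5151 0.3438 0.038 ]
capR [0.4945 0.247  0.038 ]
bl [0.5027 0.1083 0.008 ]
tl [0.5792 0.111  0.008 ]
tr [0.5853 0.0314 0.008 ]
br [0.5068 0.0092 0.008 ]
shift cm [ 46.5103 -46.6499   3.1332] yaw now 0.37572367559661657 z axis [-0.  0. -1.]
```

>>> {"method": "move_arm", "body": {"rows": [[[2.6,-2.5,-0.1],[0,0,0],8.5],[[2.6,-2.5,-0.1],[0,0,0],8.5],[[2.6,-2.5,-0.1],[0,0,0],8.5],[[2.6,-2.5,-0.1],[0,0,0],8.5],[[2.6,-2.5,-0.1],[0,0,0],8.5],[[2.6,-2.5,-0.1],[0,0,0],8.5],[[2.6,-2.5,-0.1],[0,0,0],8.5],[[2.6,-2.5,-0.1],[0,0,0],8.5],[[2.6,-2.5,-0.1],[0,0,0],8.5],[[2.6,-2.5,-0.1],[0,0,0],8.5]], "newtons": 40}}

```text
time: 2.25
tcp_pos: [0.3891, -0.2753, 0.2416]
orientation: [0.982, 0.187, 0.0, 0.0]
ft_force: [0.8, 0.4, 0.1]
grip_width: 0.0846
```

>>> {"method": "move_arm", "body": {"rows": [[[2.6,-2.5,0],[0,0,0],8.5],[[2.6,-2.5,0],[0,0,0],8.5],[[2.6,-2.5,0],[0,0,0],8.5],[[2.6,-2.5,0],[0,0,0],8.5],[[2.6,-2.5,0],[0,0,0],8.5],[[2.6,-2.5,0],[0,0,0],8.5],[[2.6,-2.5,0],[0,0,0],8.5],[[2.6,-2.5,0],[0,0,0],8.5],[[2.6,-2.5,0],[0,0,0],8.5],[[0,0,0],[0,0,0],8.5]]}}

```text
time: 3.25
tcp_pos: [0.5247, 0.024, 0.2416]
orientation: [0.982, 0.19, 0.001, -0.001]
ft_force: [0.3, -0.0, 0.2]
grip_width: 0.085
```

Run:
```python
from h import *
s=r.read_state();print(s['time'],s['tcp_pos'],s['joint_pos'],s['ft_force'])
im=r.capture('wrist');cv2.imwrite('pics/w1.png',im[:,:,::-1])
print(ray(r.camera_info('wrist'),(320,200)));plan([.543,.062,.24],1.57)
```

```text
3.25 [0.5247 0.024  0.2416] [ 0.397   0.1119 -0.5627  1.728   0.0592  1.318  -1.3658] [ 0.3233 -0.0415  0.2238]
(array([0.5891, 0.0461, 0.3848]), array([-0.2587, -0.1019, -0.9606]))
shift cm [ 3.2723 -3.093   0.1369] yaw now 0.38020181739590764 z axis [ 0.      0.0011 -1.    ]
turn about tool z [np.float64(1.9517944709857007), np.float64(-1.1897981826040924), np.float64(-4.3313908361938855)]
```

View pics/w1.png

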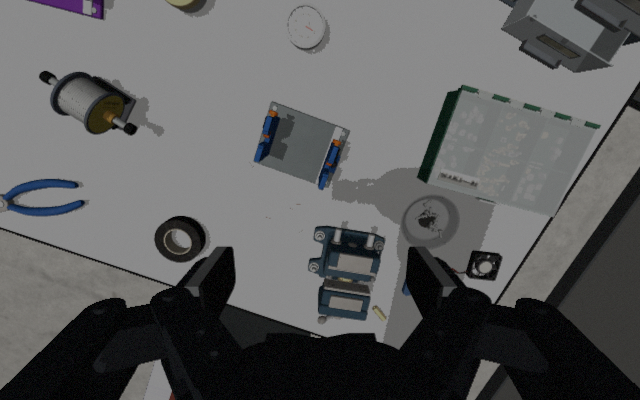

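>>> {"method": "move_arm", "body": {"rows": [[[0,0,0],[0,0,-0.14],8.5],[[0,0,0],[0,0,-0.14],8.5],[[0,0,0],[0,0,-0.14],8.5],[[0,0,0],[0,0,-0.14],8.5],[[0,0,0],[0,0,-0.14],8.5],[[0,0,0],[0,0,-0.14],8.5],[[0,0,0],[0,0,-0.14],8.5],[[1.0,0.7,2],[0,0,0],8.5],[[1.0,0.7,2],[0,0,0],8.5],[[0,0,0],[0,0,0],8.5]]}}

```text
time: 4.3
tcp_pos: [0.5406, 0.0345, 0.1989]
orientation: [0.779, 0.627, -0.001, -0.001]
ft_force: [-0.6, -1.5, 0.2]
grip_width: 0.0849
```

Run:
```python
from h import *
s=r.read_state();print(s['time'],s['tcp_pos'],s['joint_pos'],s['ft_force'])
im=r.capture('wrist');cv2.imwrite('pics/w2.png',im[:,:,::-1])
import json;ci=r.camera_info('wrist');json.dump({k:np.array(v).tolist() for k,v in ci.items()},open('w2.json','w'))
cv2.imwrite('pics/w2c.png',cv2.resize(im[100:250,220:420,::-1],None,fx=4,fy=4,interpolation=cv2.INTER_CUBIC))
```

```text
4.3 [0.5406 0.0345 0.1989] [ 0.4174  0.1903 -0.6286  1.744   0.1165  1.2488 -0.4552] [-0.5531 -1.5093  0.2205]
```

View pics/w2.png

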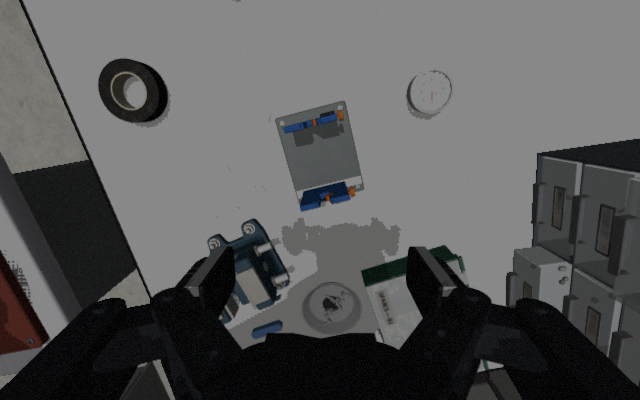

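View pics/w2c.png

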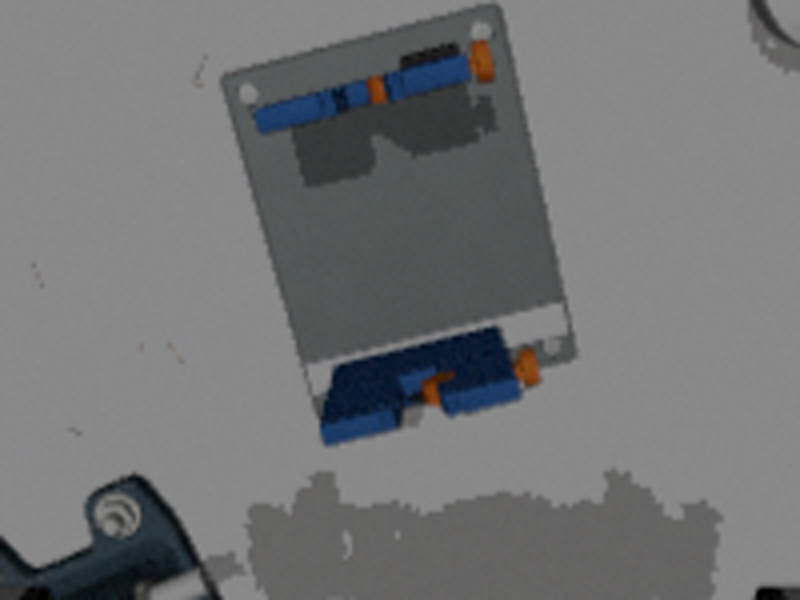

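Run:
```python
from h import *
import json;ci=json.load(open('w2.json'))
f=lambda x,y:(220+x/4,100+y/4)
for n,p,z in [('TL',(222,76),.008),('TR',(497,5),.008),('BR',(577,355),.008),('BL',(320,415),.008),
 ('L0',(257,121),.07),('L1',(468,67),.07),('R0',(322,434),.07),('R1',(520,396),.07),('RedgeL',(398,420),.07),('RedgeR',(443,406),.07),('LedgeL',(327,103),.07),('LedgeR',(388,84),.07),('cL',(377,90),.065),('cR',(437,388),.065),('knobL',(483,60),.065),('knobR',(528,368),.065)]:
    print(n,atz(ci,f(*p),z))
```

```text
TL [0.5059 0.1086 0.008 ]
TR [0.5841 0.1107 0.008 ]
BR [0.5885 0.009  0.008 ]
BL [0.5097 0.0071 0.008 ]
L0 [0.5205 0.0961 0.07  ]
L1 [0.57   0.0974 0.07  ]
R0 [0.5176 0.0197 0.07  ]
R1 [0.5671 0.0189 0.07  ]
RedgeL [0.5367 0.0192 0.07  ]
RedgeR [0.5482 0.0204 0.07  ]
LedgeL [0.5371 0.0965 0.07  ]
LedgeR [0.5516 0.0976 0.07  ]
cL [0.5487 0.0968 0.065 ]
cR [0.5476 0.0238 0.065 ]
knobL [0.574  0.0981 0.065 ]
knobR [0.5706 0.024  0.065 ]
```

>>> {"method": "move_arm", "body": {"rows": [[[3,-1.25,0],[0,0,0],8.5],[[3,-1.25,0],[0,0,0],8.5],[[3,-1.25,0],[0,0,0],8.5],[[3,-1.25,0],[0,0,0],8.5],[[3,-1.25,0],[0,0,0],8.5],[[3,-1.25,0],[0,0,0],8.5],[[3,-1.25,0],[0,0,0],8.5],[[0,0,0],[0,0,0],8.5],[[0,0,0],[0,0,0],8.5]]}}

```text
time: 5.25
tcp_pos: [0.5012, 0.2586, 0.2023]
orientation: [0.779, 0.627, 0.0, 0.0]
ft_force: [-0.2, -1.5, -0.1]
grip_width: 0.0853
```

Run:
```python
from h import *
s=r.read_state();print(s['time'],s['tcp_pos'],s['joint_pos'],s['ft_force'])
im=r.capture('wrist');cv2.imwrite('pics/w3.png',im[:,:,::-1])
import json;ci=r.camera_info('wrist');json.dump({k:np.array(v).tolist() for k,v in ci.items()},open('w3.json','w'))
print(proj(ci,[.504,.297,.038]))
```

```text
5.25 [0.5012 0.2586 0.2023] [ 0.0999  0.2588 -0.7638  1.6871  0.1874  1.27   -0.9173] [-0.208  -1.4589 -0.1483]
[314.0186 145.474 ]
```

View pics/w3.png

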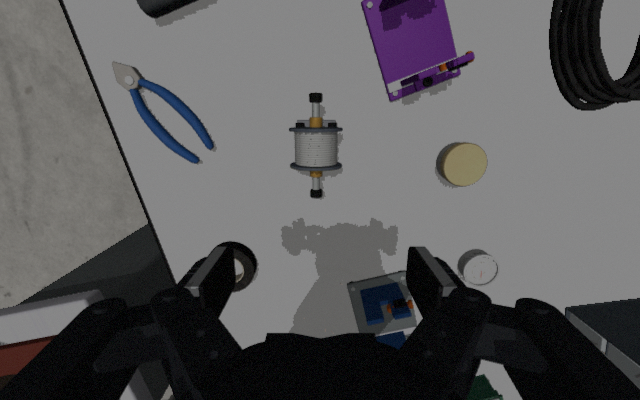

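Run:
```python
from h import *
import json;ci=json.load(open('w3.json'))
a=atz(ci,(316,98),.040);b=atz(ci,(316.3,193),.040);print(a,b,(a+b)/2,np.hypot(*(a-b)[:2]),np.arctan2((a-b)[1],(a-b)[0]))
c=(a+b)/2; plan([c[0],c[1],.019])
```

```text
[0.5162 0.3421 0.04  ] [0.4953 0.247  0.04  ] [0.5058 0.2946 0.04  ] 0.09739967716566562 1.3542452401370417
shift cm [ 3.7077 -0.4065 18.3069] yaw now 1.3547549218453223 z axis [ 0.001  -0.0008 -1.    ]
```

>>> {"method": "move_arm", "body": {"rows": [[[1.85,-0.2,0],[0,0,0],8.5],[[1.85,-0.2,0],[0,0,0],8.5],[[0,0,3],[0,0,0],8.5],[[0,0,3],[0,0,0],8.5],[[0,0,3],[0,0,0],8.5],[[0,0,2],[0,0,0],8.5],[[0,0,1],[0,0,0],8.5],[[0,0,0],[0,0,0],8.5],[[0,0,0],[0,0,0],8.5]]}}

```text
time: 6.2
tcp_pos: [0.5059, 0.2956, 0.0824]
orientation: [0.779, 0.627, 0.001, 0.0]
ft_force: [0.2, 0.5, 0.0]
grip_width: 0.0849
```

Run:
```python
from h import *
s=r.read_state();print(s['time'],s['tcp_pos'],s['ft_force'])
im=r.capture('wrist');cv2.imwrite('pics/w4.png',im[:,:,::-1]);ci=r.camera_info('wrist')
a=s['tcp_pos'];print(proj(ci,[.5058,.2946,.038]),proj(ci,[.5162,.3421,.038]))
plan([.5058,.2946,.015])
```

```text
6.2 [0.5059 0.2956 0.0824] [0.1666 0.5106 0.0389]
[320.0241 222.2193] [320.0073 150.9666]
shift cm [-0.1395  0.0007  6.7753] yaw now 1.3549919809479356 z axis [ 0.0018  0.0007 -1.    ]
```

View pics/w4.png

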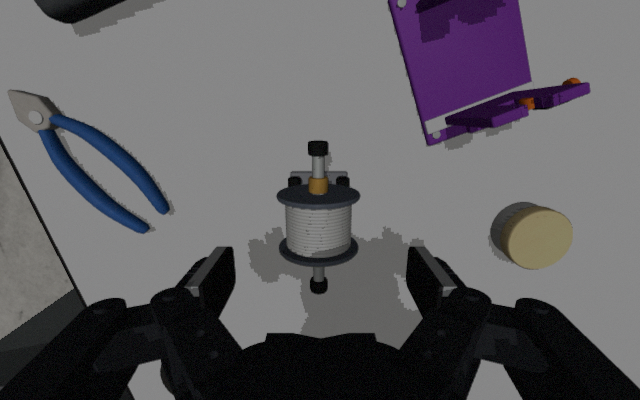

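>>> {"method": "move_arm", "body": {"rows": [[[-0.1,0,2],[0,0,0],8.5],[[0,0,2],[0,0,0],8.5],[[0,0,1.5],[0,0,0],8.5],[[0,0,1.1],[0,0,0],8.5],[[0,0,0],[0,0,0],8.5],[[0,0,0],[0,0,0],5],[[0,0,0],[0,0,0],5],[[0,0,0],[0,0,0],5],[[0,0,0],[0,0,0],5],[[0,0,0],[0,0,0],5]], "newtons": 40}}

```text
time: 7.25
tcp_pos: [0.5045, 0.2957, 0.0164]
orientation: [0.779, 0.627, 0.0, -0.0]
ft_force: [-4.5, 0.6, 6.4]
grip_width: 0.0538
```

>>> {"method": "move_arm", "body": {"rows": [[[0,0,0],[0,0,0],5],[[0,0,0],[0,0,0],5],[[0,0,0],[0,0,0],5],[[0,0,0],[0,0,0],5]]}}

```text
time: 7.65
tcp_pos: [0.5045, 0.2957, 0.0164]
orientation: [0.779, 0.627, 0.0, -0.0]
ft_force: [-4.4, -0.4, 6.5]
grip_width: 0.0539
```

>>> {"method": "move_arm", "body": {"rows": [[[0,0,-1],[0,0,0],5],[[0,0,-2],[0,0,0],5],[[0,0,-2.5],[0,0,0],5],[[0,0,-2.5],[0,0,0],5],[[0,0,-2],[0,0,0],5],[[0,0,0],[0,0,0],5],[[0,0,0],[0,0,0],5]]}}

```text
time: 8.35
tcp_pos: [0.505, 0.2946, 0.1153]
orientation: [0.779, 0.627, 0.0, 0.0]
ft_force: [-0.6, -0.3, -2.9]
grip_width: 0.0533
```

Run:
```python
from h import *
import json
s=r.read_state();print(s['time'],s['tcp_pos'],s['ft_force'],s['torque'],s['grip_width'])
for n in('wrist','scene','top'):
    im=r.capture(n);cv2.imwrite(f'pics/{n[0]}5.png',im[:,:,::-1]);ci=r.camera_info(n);json.dump({k:np.array(v).tolist() for k,v in ci.items()},open(n[0]+'5.json','w'))
    p=proj(ci,s['tcp_pos']+[0,0,.025]).astype(int);print(n,p)
    if n!='wrist':
        u,v=p;cv2.imwrite(f'pics/{n[0]}5c.png',cv2.resize(im[v-50:v+50,u-60:u+60,::-1],None,fx=6,fy=6,interpolation=cv2.INTER_CUBIC))
```

```text
8.35 [0.505  0.2946 0.1153] [-0.6143 -0.2701 -2.8998] [-0.0444  0.0018  0.037 ] 0.05332860149980954
wrist [320 273]
scene [280 191]
top [282 200]
```

View pics/w5.png

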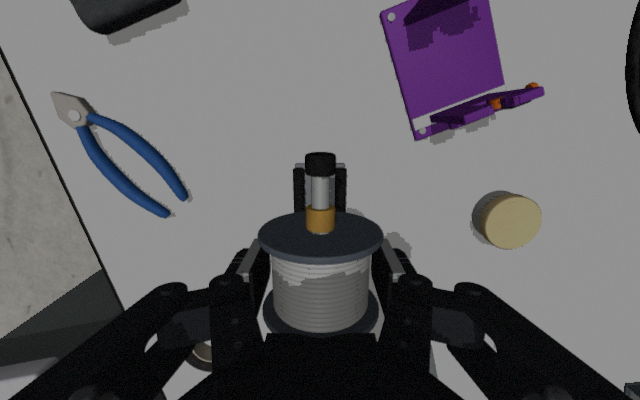

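View pics/s5c.png

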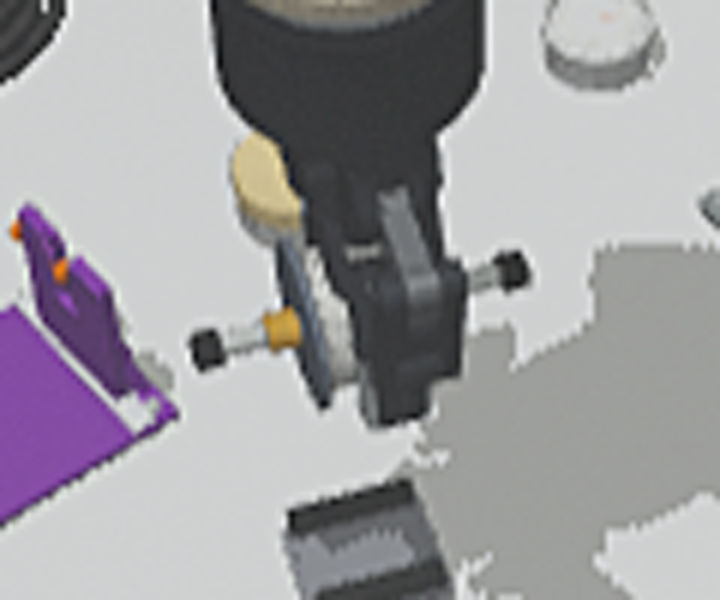

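View pics/t5c.png

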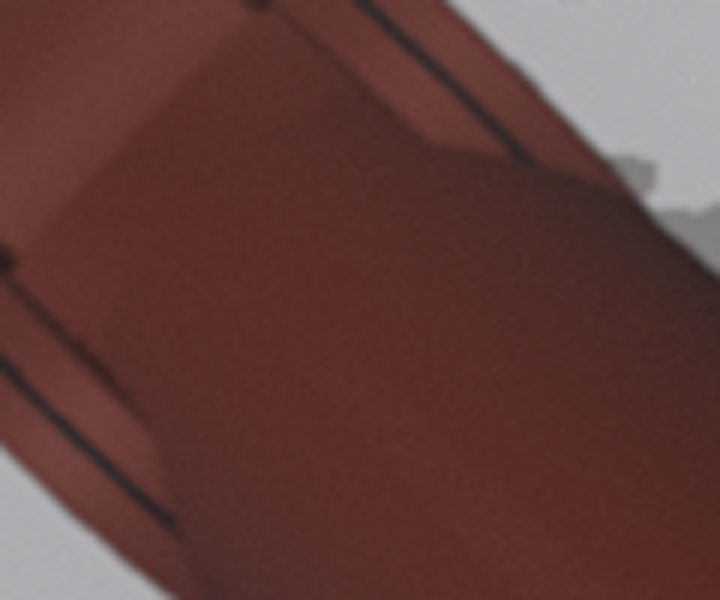

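Run:
```python
from h import *
import json
s=r.read_state();t=s['tcp_pos'];x=R.from_quat(s['orientation']).as_matrix()[:,0]
S=json.load(open('s5.json'));W=json.load(open('w5.json'))
print('dir',x)
for h in(.019,.022,.025,.028):
    L=t+[0,0,h]+.049*x;Rr=t+[0,0,h]-.049*x
    print(h,proj(S,L),proj(S,Rr),'obs 254.7,199.3 305.3,186.2',proj(W,L+.005*x),'obs 320,158-ish')
```

```text
dir [ 0.2134  0.977  -0.0013]
0.019 [254.9826 200.4844] [305.6552 187.4636] obs 254.7,199.3 305.3,186.2 [318.9674 152.6092] obs 320,158-ish
0.022 [254.8551 199.4592] [305.6573 186.4298] obs 254.7,199.3 305.3,186.2 [318.9322 153.4985] obs 320,158-ish
0.025 [254.727  198.4287] [305.6595 185.3909] obs 254.7,199.3 305.3,186.2 [318.8953 154.4312] obs 320,158-ish
0.028 [254.5983 197.393 ] [305.6616 184.3468] obs 254.7,199.3 305.3,186.2 [318.8566 155.4103] obs 320,158-ish
```

>>> {"method": "move_arm", "body": {"rows": [[[0,0,0],[0,0,-0.09],5],[[0,0,0],[0,0,-0.095],5],[[-2.94,0.57,0],[0,0,0],5],[[-2.94,0.57,0],[0,0,0],5],[[-2.94,0.57,0],[0,0,0],5],[[-2.94,0.57,0],[0,0,0],5],[[-2.94,0.57,0],[0,0,0],5],[[-2.94,0.57,0],[0,0,0],5],[[-2.94,0.57,0],[0,0,0],5],[[-2.94,0.57,0],[0,0,0],5]]}}

```text
time: 9.5
tcp_pos: [0.5428, 0.0572, 0.1143]
orientation: [0.718, 0.696, -0.001, -0.001]
ft_force: [-0.3, -0.5, -2.9]
grip_width: 0.0535
```

>>> {"method": "move_arm", "body": {"rows": [[[0,0,1],[0,0,0],5],[[0,0,1],[0,0,0],5],[[0,0,1],[0,0,0],5],[[0,0,0],[0,0,0],5],[[0,0,0],[0,0,0],5]]}}

```text
time: 10.0
tcp_pos: [0.5429, 0.0596, 0.0849]
orientation: [0.717, 0.697, -0.0, -0.001]
ft_force: [-0.2, 0.7, -3.1]
grip_width: 0.0535
```

```bash
cat > look.py <<'E'
from h import *
import json,sys
k=sys.argv[1]
s=r.read_state();print(s['time'],s['tcp_pos'],s['ft_force'],s['torque'],s['grip_width'])
for n in('wrist','scene'):
    im=r.capture(n);cv2.imwrite(f'pics/{n[0]}{k}.png',im[:,:,::-1]);ci=r.camera_info(n);json.dump({k:np.array(v).tolist() for k,v in ci.items()},open(n[0]+k+'.json','w'))
    if n!='wrist': cv2.imwrite(f'pics/{n[0]}{k}c.png',cv2.resize(im[125:225,310:430,::-1],None,fx=6,fy=6,interpolation=cv2.INTER_CUBIC))
plan([.5436,.0582,.068],1.54)
E
python3 look.py 6
```

```text
10.0 [0.5429 0.0596 0.0849] [-0.2345  0.7233 -3.1185] [-0.0224  0.0083 -0.0625] 0.053531616351881715
shift cm [-0.1059  0.0152  1.7639] yaw now 1.5418640955098424 z axis [ 0.0004  0.0003 -1.    ]
turn about tool z [np.float64(3.1434567490996352), np.float64(0.001864095509842345), np.float64(-3.139728558079951)]
```

View pics/w6.png

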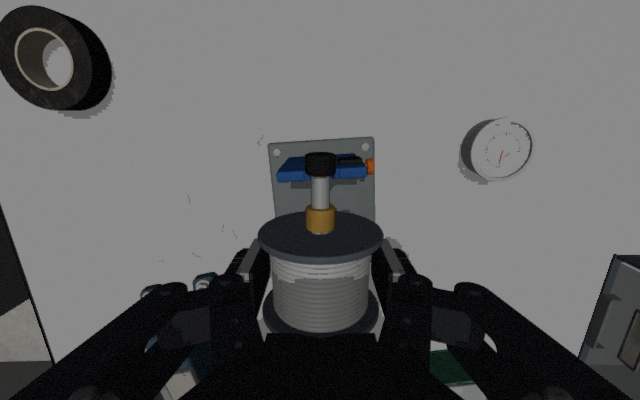

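View pics/s6c.png

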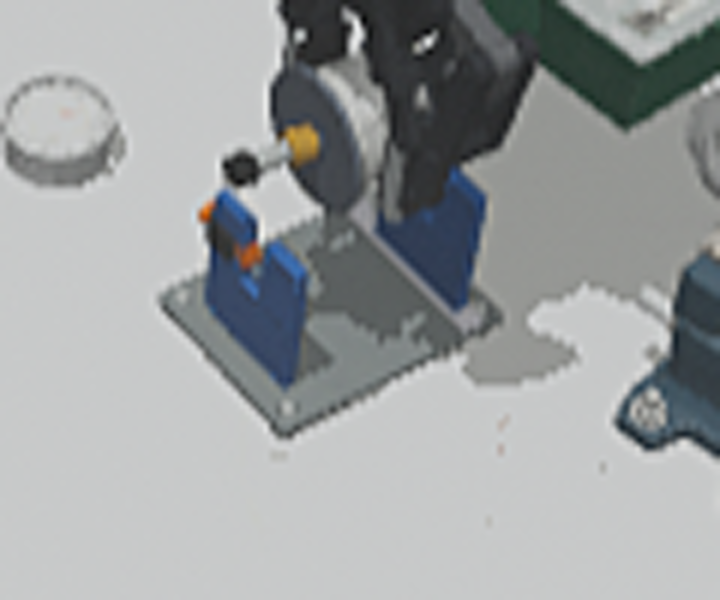

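Run:
```python
from h import *
a=cv2.imread('pics/w6.png');cv2.imwrite('pics/w6c.png',cv2.resize(a[130:220,260:385],None,fx=6,fy=6,interpolation=cv2.INTER_CUBIC))
```

```text
(no output)
```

View pics/w6c.png

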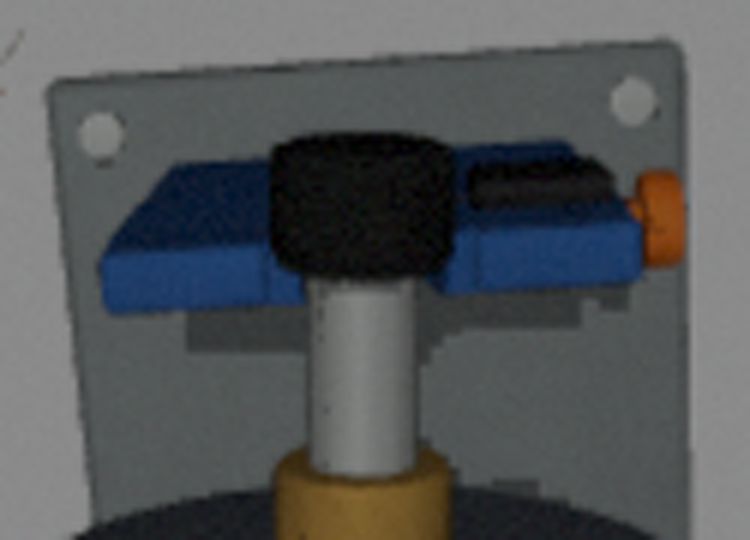

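Run:
```python
from h import *
import json;W=json.load(open('w6.json'))
f=lambda x,y:(260+x/6,130+y/6)
for p in [(103,285),(640,252),(265,275),(475,262)]: print(atz(W,f(*p),.07))
s=r.read_state();t=s['tcp_pos'];x=R.from_quat(s['orientation']).as_matrix()[:,0]
for d in(.049,.038): print(t+[0,0,.022]+x*d,proj(W,t+[0,0,.022]+x*d))
print(atz(W,f(362,205),.107),atz(W,f(362,350),.107))
```

```text
[0.5204 0.0961 0.07  ]
[0.57   0.0978 0.07  ]
[0.5354 0.0966 0.07  ]
[0.5548 0.0973 0.07  ]
[0.5449 0.1082 0.1077] [320.7042 165.8185]
[0.5446 0.0972 0.1077] [320.6789 191.2703]
[0.5447 0.1088 0.107 ] [0.5445 0.0984 0.107 ]
```

>>> {"method": "move_arm", "body": {"rows": [[[-0.1,0.03,1],[0,0,0],5],[[0,0,1],[0,0,0],5],[[0,0,1],[0,0,0],5],[[0,0,0],[0,0,0],5],[[0,0,0],[0,0,0],5]]}}

```text
time: 10.6
tcp_pos: [0.5433, 0.0575, 0.0549]
orientation: [0.718, 0.696, -0.0, -0.0]
ft_force: [-0.0, 0.2, -2.0]
grip_width: 0.0532
```

>>> {"method": "move_arm", "body": {"rows": [[[0,0,0.2],[0,0,0],5],[[0,0,0.2],[0,0,0],5],[[0,0,0],[0,0,0],5],[[0,0,0],[0,0,0],5]]}}

```text
time: 11.0
tcp_pos: [0.5437, 0.0575, 0.0514]
orientation: [0.718, 0.696, 0.0, 0.0]
ft_force: [0.4, -0.8, -3.6]
grip_width: 0.0531
```

```bash
python3 look.py 7
```

```text
11.0 [0.5437 0.0575 0.0514] [ 0.4412 -0.7772 -3.6451] [-0.0116  0.0001  0.0069] 0.05313411813003391
shift cm [ 0.0733 -0.0095 -1.6512] yaw now 1.5407803908553648 z axis [ 0.0003 -0.     -1.    ]
turn about tool z [np.float64(3.142373044445158), np.float64(0.0007803908553647432), np.float64(-3.1408122627344284)]
```

View pics/w7.png

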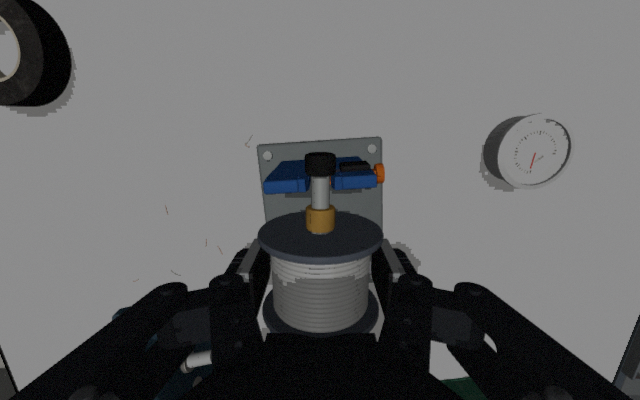

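View pics/s7c.png

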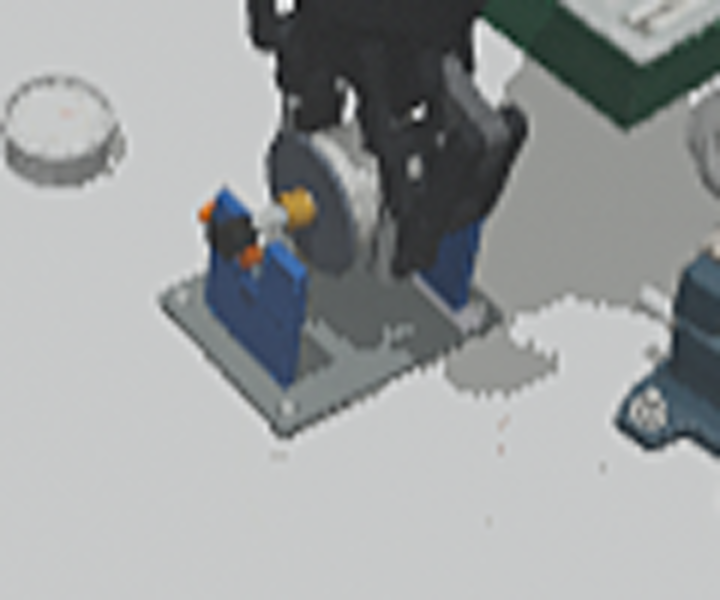

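>>> {"method": "move_arm", "body": {"rows": [[[0,0.03,0.2],[0,0,0],5],[[0,0,0.2],[0,0,0],5],[[0,0,0],[0,0,0],5],[[0,0,0],[0,0,0],5]]}}

```text
time: 11.5
tcp_pos: [0.5438, 0.0575, 0.0472]
orientation: [0.718, 0.696, -0.0, -0.0]
ft_force: [-0.1, -0.6, -3.1]
grip_width: 0.0534
```

>>> {"method": "move_arm", "body": {"rows": [[[0,0,0.2],[0,0,0],5],[[0,0,0.1],[0,0,0],5],[[0,0,0],[0,0,0],5],[[0,0,0],[0,0,0],5]]}}

```text
time: 11.9
tcp_pos: [0.5438, 0.0575, 0.0443]
orientation: [0.718, 0.696, -0.0, -0.0]
ft_force: [-0.3, 0.5, -2.5]
grip_width: 0.0536
```

>>> {"method": "move_arm", "body": {"rows": [[[0,0,0.1],[0,0,0],5],[[0,0,0.1],[0,0,0],5],[[0,0,0],[0,0,0],5],[[0,0,0],[0,0,0],5]]}}

```text
time: 12.3
tcp_pos: [0.5438, 0.0575, 0.0423]
orientation: [0.718, 0.696, -0.0, -0.0]
ft_force: [-0.5, -1.1, -3.0]
grip_width: 0.0533
```

>>> {"method": "move_arm", "body": {"rows": [[[0,0,0.1],[0,0,0],5],[[0,0,0.1],[0,0,0],5],[[0,0,0],[0,0,0],5],[[0,0,0],[0,0,0],5]]}}

```text
time: 12.7
tcp_pos: [0.5438, 0.0575, 0.0402]
orientation: [0.718, 0.696, -0.0, -0.0]
ft_force: [-0.7, 0.1, -2.9]
grip_width: 0.0533
```

```bash
python3 look.py 8
```

```text
12.7 [0.5438 0.0575 0.0402] [-0.7331  0.0971 -2.8713] [-0.0256  0.1561  0.003 ] 0.05333114102293143
shift cm [ 0.0746 -0.0231 -2.7712] yaw now 1.5407408512521374 z axis [-0.0002  0.     -1.    ]
turn about tool z [np.float64(3.1423335048419307), np.float64(0.0007408512521374089), np.float64(-3.1408518023376555)]
```

View pics/s8c.png

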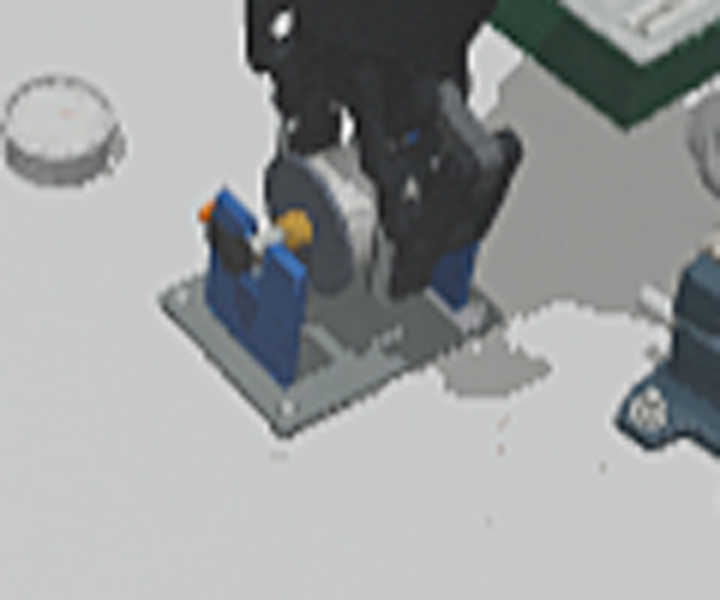

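>>> {"method": "move_arm", "body": {"rows": [[[0,0,0.1],[0,0,0],5],[[0,0,0],[0,0,0],5],[[0,0,0],[0,0,0],5]]}}

```text
time: 13.1
tcp_pos: [0.5438, 0.0575, 0.0393]
orientation: [0.718, 0.696, -0.0, -0.0]
ft_force: [-0.6, 0.4, -2.9]
grip_width: 0.0534
```

>>> {"method": "move_arm", "body": {"rows": [[[0,0,0.1],[0,0,0],5],[[0,0,0],[0,0,0],5],[[0,0,0],[0,0,0],5]]}}

```text
time: 13.4
tcp_pos: [0.5438, 0.0575, 0.0383]
orientation: [0.718, 0.696, -0.0, -0.0]
ft_force: [-1.9, -0.8, -0.6]
grip_width: 0.0533
```

Run:
```python
from h import *
for i in range(3):
    s=r.read_state();print(s['tcp_pos'],s['ft_force'],s['torque'])
    r.capture('top')
```

```text
[0.5438 0.0575 0.0383] [-1.944  -0.7936 -0.6346] [ 0.0136  0.2941 -0.0423]
[0.5438 0.0574 0.0383] [-1.886  -0.3878 -1.4368] [-0.0079  0.3282 -0.0782]
[0.5438 0.0575 0.0383] [-1.795  -0.5991 -1.9934] [-0.0085  0.3558 -0.0339]
```

>>> {"method": "move_arm", "body": {"rows": [[[0,-0.03,0.05],[0,0,0],5],[[0,0,0],[0,0,0],5],[[0,0,0],[0,0,0],5]]}}

```text
time: 13.85
tcp_pos: [0.5438, 0.0575, 0.0381]
orientation: [0.718, 0.696, 0.0, 0.0]
ft_force: [-2.1, -0.5, 1.8]
grip_width: 0.0534
```

Run:
```python
from h import *
for i in range(3):
    s=r.read_state();print(s['tcp_pos'],s['ft_force'],s['torque'])
    im=r.capture('wrist')
cv2.imwrite('pics/w9.png',im[:,:,::-1])
```

```text
[0.5438 0.0575 0.0381] [-2.0929 -0.5371  1.843 ] [-0.0802  0.3951 -0.0293]
[0.5438 0.0575 0.0381] [-1.5801 -0.4789  1.9094] [-0.0794  0.3849 -0.0283]
[0.5438 0.0575 0.0381] [-1.0697 -0.7426  1.7793] [-0.1208  0.3679  0.0188]
```

View pics/w9.png

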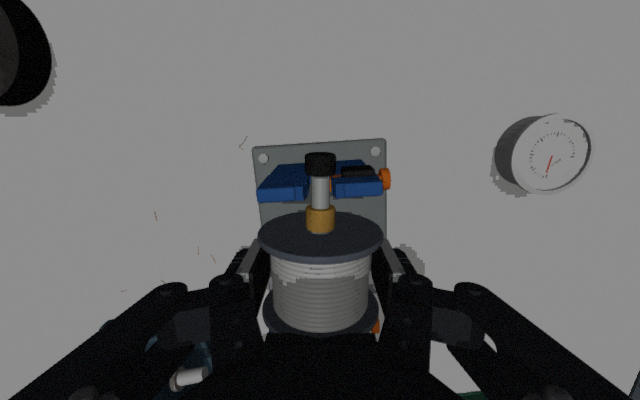

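>>> {"method": "move_arm", "body": {"rows": [[[0,0,0],[0,0,0],6],[[0,0,0],[0,0,0],7],[[0,0,0],[0,0,0],8.5],[[0,0,0],[0,0,0],8.5],[[0,0,0],[0,0,0],8.5],[[0,0,0],[0,0,0],8.5]]}}

```text
time: 14.6
tcp_pos: [0.5436, 0.0575, 0.0378]
orientation: [0.718, 0.696, 0.0, -0.0]
ft_force: [-0.1, -0.3, -0.7]
grip_width: 0.0852
```

>>> {"method": "move_arm", "body": {"rows": [[[0,0,-1],[0,0,0],8.5],[[0,0,-2],[0,0,0],8.5],[[0,0,-3],[0,0,0],8.5],[[0,0,-3],[0,0,0],8.5],[[0,0,-3],[0,0,0],8.5],[[0,0,0],[0,0,0],8.5],[[0,0,0],[0,0,0],8.5]]}}

```text
time: 15.3
tcp_pos: [0.544, 0.0575, 0.1589]
orientation: [0.718, 0.696, 0.001, 0.001]
ft_force: [-0.5, -1.5, 0.2]
grip_width: 0.0849
```

```bash
python3 look.py 10
```

```text
15.3 [0.544  0.0575 0.1589] [-0.5096 -1.4931  0.2362] [-0.022   0.0264  0.0546] 0.08490011611831838
shift cm [0.0963 0.0603 8.925 ] yaw now 1.540719229848428 z axis [-0.001  -0.0002 -1.    ]
turn about tool z [np.float64(3.142311883438221), np.float64(0.0007192298484279824), np.float64(-3.140873423741365)]
```

View pics/w10.png

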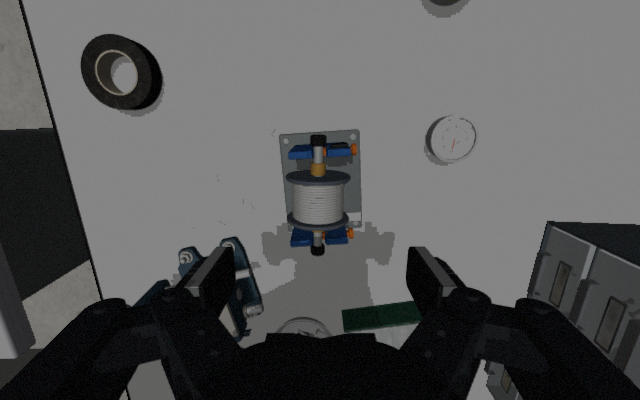

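View pics/s10c.png

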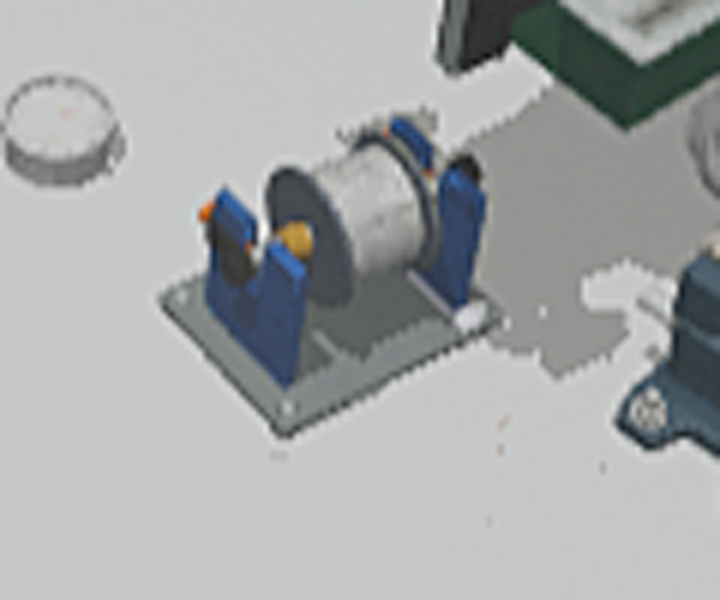

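Run:
```python
from h import *
import json;S=json.load(open('s10.json'));W=json.load(open('w10.json'))
im=cv2.imread('pics/w10.png');cv2.imwrite('pics/w10c.png',cv2.resize(im[120:265,260:380],None,fx=5,fy=5,interpolation=cv2.INTER_CUBIC))
c=np.array([.5437,.0577,0]);d=np.array([.03,.9995,0])
for z in(.045,.057,.062):
    for k in(.049,-.049):
        p=proj(S,c+d*k+[0,0,z]);q=proj(W,c+d*k+[0,0,z]);print(z,k,(p-[310,125])*6,(q-[260,120])*5)
```

```text
0.045 0.049 [232.4702 286.9369] [302.8618  95.9527]
0.045 -0.049 [455.0445 191.4596] [302.648 617.443]
0.057 0.049 [234.7676 264.5395] [302.9273 101.6743]
0.057 -0.049 [459.1573 168.91  ] [302.6976 645.0856]
0.062 0.049 [235.7367 255.0916] [302.9565 104.2238]
0.062 -0.049 [460.8916 159.4014] [302.7196 657.3202]
```

View pics/w10c.png

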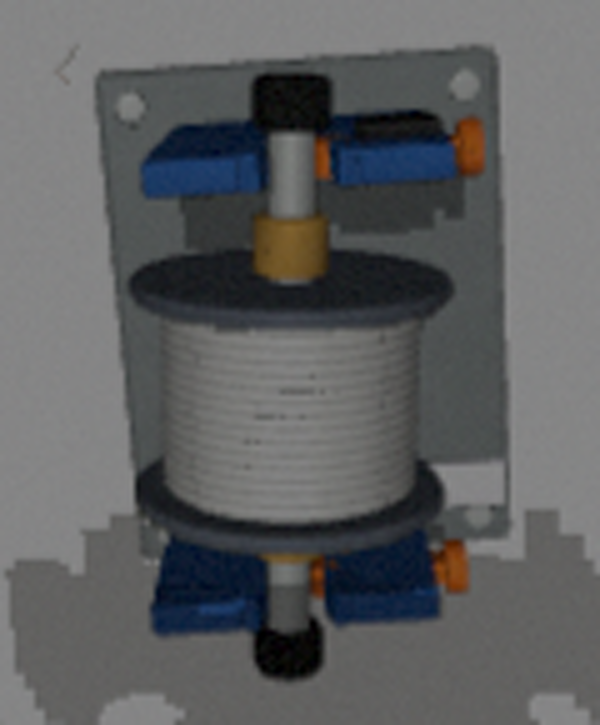

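>>> {"method": "move_arm", "body": {"rows": [[[0,-0.28,1],[0,0,0],0],[[0,0,1],[0,0,0],0],[[0,0,0],[0,0,0],0],[[0,0,0],[0,0,0],0],[[0,0,0],[0,0,0],0],[[0,0,0],[0,0,0],0],[[0,0,0],[0,0,0],0],[[0,0,0],[0,0,0],0],[[0,0,0],[0,0,0],0],[[0,0,0],[0,0,0],0]], "newtons": 20}}

```text
time: 16.4
tcp_pos: [0.5408, 0.0575, 0.1379]
orientation: [0.718, 0.696, 0.0, 0.0]
ft_force: [0.6, 0.4, 0.6]
grip_width: -0.0
```

>>> {"method": "move_arm", "body": {"rows": [[[0,0,1.5],[0,0,0],0],[[0,0,1.5],[0,0,0],0],[[0,0,1],[0,0,0],0],[[0,0,0.4],[0,0,0],0],[[0,0,0],[0,0,0],0],[[0,0,0],[0,0,0],0]]}}

```text
time: 17.0
tcp_pos: [0.541, 0.0577, 0.094]
orientation: [0.718, 0.696, 0.0, -0.0]
ft_force: [-0.2, -0.6, 0.6]
grip_width: -0.0002
```

```bash
python3 look.py 11
```

```text
17.0 [0.541  0.0577 0.094 ] [-0.1684 -0.5975  0.6041] [ 0.0127 -0.0008  0.0476] -0.00015742653707783737
shift cm [0.0596 0.2392 2.6334] yaw now 1.5407818903357615 z axis [ 0.0008  0.0001 -1.    ]
turn about tool z [np.float64(3.1423745439255546), np.float64(0.0007818903357614815), np.float64(-3.1408107632540316)]
```

View pics/s11c.png

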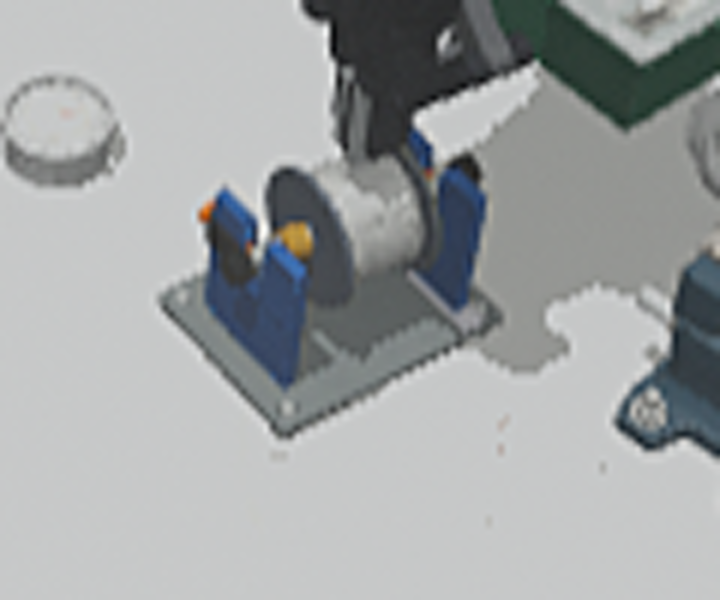

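View pics/w11.png

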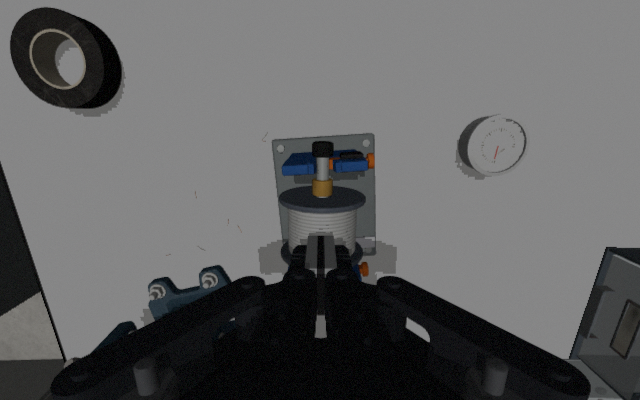

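>>> {"method": "move_arm", "body": {"rows": [[[0,0.05,0.2],[0,0,0],0],[[0,0,0.2],[0,0,0],0],[[0,0,0.2],[0,0,0],0],[[0,0,0],[0,0,0],0],[[0,0,0],[0,0,0],0]]}}

```text
time: 17.6
tcp_pos: [0.5412, 0.0576, 0.0878]
orientation: [0.718, 0.696, -0.0, -0.0]
ft_force: [-0.2, 0.6, 0.4]
grip_width: -0.0001
```

>>> {"method": "move_arm", "body": {"rows": [[[0,0,0.1],[0,0,0],0],[[0,0,0],[0,0,0],0],[[0,0,0.1],[0,0,0],0],[[0,0,0],[0,0,0],0],[[0,0,0],[0,0,0],0]]}}

```text
time: 18.1
tcp_pos: [0.5413, 0.0575, 0.0858]
orientation: [0.718, 0.696, -0.0, -0.0]
ft_force: [-0.5, -0.0, -0.3]
grip_width: 0.0003
```

>>> {"method": "move_arm", "body": {"rows": [[[0,0,0.1],[0,0,0],0],[[0,0,0],[0,0,0],0],[[0,0,0],[0,0,0],0]]}}

```text
time: 18.4
tcp_pos: [0.5412, 0.0575, 0.0848]
orientation: [0.718, 0.696, -0.0, -0.0]
ft_force: [0.2, -0.1, 0.3]
grip_width: 0.0001
```

>>> {"method": "move_arm", "body": {"rows": [[[0,0,0.1],[0,0,0],0],[[0,0,0],[0,0,0],0],[[0,0,0],[0,0,0],0]]}}

```text
time: 18.7
tcp_pos: [0.5417, 0.0575, 0.0843]
orientation: [0.718, 0.696, 0.0, 0.0]
ft_force: [-0.4, -1.1, 4.6]
grip_width: 0.0005
```

>>> {"method": "move_arm", "body": {"rows": [[[0,0,0.05],[0,0,0],0],[[0,0,0],[0,0,0],0],[[0,0,0],[0,0,0],0]]}}

```text
time: 19.0
tcp_pos: [0.542, 0.0575, 0.0842]
orientation: [0.718, 0.696, 0.0, 0.001]
ft_force: [-1.3, -0.5, 9.2]
grip_width: -0.0001
```

>>> {"method": "move_arm", "body": {"rows": [[[0,0,0.03],[0,0,0],0],[[0,0,0],[0,0,0],0],[[0,0,0],[0,0,0],0]]}}

```text
time: 19.3
tcp_pos: [0.5422, 0.0576, 0.0841]
orientation: [0.718, 0.696, 0.001, 0.001]
ft_force: [-1.4, -1.1, 11.1]
grip_width: -0.0003
```

>>> {"method": "move_arm", "body": {"rows": [[[0,0,0.03],[0,0,0],0],[[0,0,0],[0,0,0],0],[[0,0,0],[0,0,0],0]]}}

```text
time: 19.6
tcp_pos: [0.5423, 0.0574, 0.0839]
orientation: [0.718, 0.696, 0.001, 0.001]
ft_force: [-1.1, -1.7, 11.3]
grip_width: -0.0002
```

```bash
python3 look.py 12
```

```text
19.6 [0.5423 0.0574 0.0839] [-1.0925 -1.7085 11.3427] [-0.3418  0.334  -0.0479] -0.00018064591142134072
shift cm [0.0816 0.1255 1.5896] yaw now 1.5404818462525598 z axis [ 0.0021 -0.0003 -1.    ]
turn about tool z [np.float64(3.142074499842353), np.float64(0.0004818462525597589), np.float64(-3.1411108073372334)]
```

View pics/w12.png

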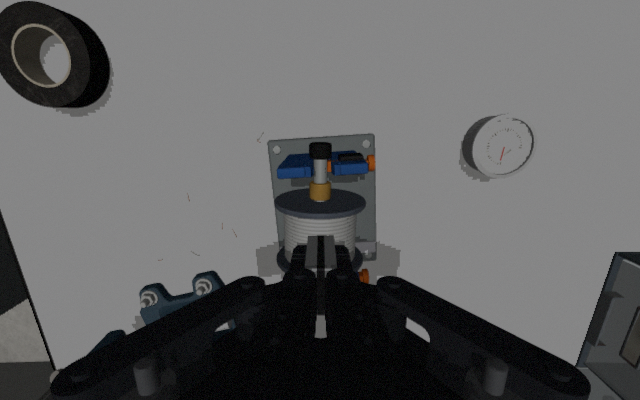

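>>> {"method": "move_arm", "body": {"rows": [[[0,0,0.03],[0,0,0],0],[[0,0,0],[0,0,0],0],[[0,0,0],[0,0,0],0]]}}

```text
time: 20.0
tcp_pos: [0.5423, 0.0573, 0.0837]
orientation: [0.718, 0.696, 0.001, 0.001]
ft_force: [-2.3, -1.3, 11.2]
grip_width: 0.0002
```

>>> {"method": "move_arm", "body": {"rows": [[[0,0,0.03],[0,0,0],0],[[0,0,0],[0,0,0],0],[[0,0,0],[0,0,0],0]]}}

```text
time: 20.3
tcp_pos: [0.5423, 0.0573, 0.0833]
orientation: [0.718, 0.696, 0.001, 0.001]
ft_force: [-1.6, -2.7, 11.6]
grip_width: -0.0
```

>>> {"method": "move_arm", "body": {"rows": [[[0,0,0.03],[0,0,0],0],[[0,0,0],[0,0,0],0],[[0,0,0],[0,0,0],0]]}}

```text
time: 20.6
tcp_pos: [0.5423, 0.0572, 0.0829]
orientation: [0.718, 0.696, 0.001, 0.001]
ft_force: [-1.1, -1.6, 11.0]
grip_width: -0.0
```

>>> {"method": "move_arm", "body": {"rows": [[[0,0,0.05],[0,0,0],0],[[0,0,0],[0,0,0],0],[[0,0,0],[0,0,0],0]]}}

```text
time: 20.9
tcp_pos: [0.5423, 0.0571, 0.0823]
orientation: [0.718, 0.696, 0.001, 0.001]
ft_force: [-0.1, -1.5, 9.0]
grip_width: 0.0001
```

>>> {"method": "move_arm", "body": {"rows": [[[0,0,0.05],[0,0,0],0],[[0,0,0],[0,0,0],0],[[0,0,0],[0,0,0],0]]}}

```text
time: 21.2
tcp_pos: [0.5422, 0.0571, 0.0817]
orientation: [0.718, 0.696, 0.0, 0.001]
ft_force: [0.6, -3.0, 9.8]
grip_width: -0.0001
```

>>> {"method": "move_arm", "body": {"rows": [[[0,0,0.05],[0,0,0],0],[[0,0,0],[0,0,0],0],[[0,0,0],[0,0,0],0]]}}

```text
time: 21.5
tcp_pos: [0.5421, 0.0569, 0.0811]
orientation: [0.718, 0.696, 0.0, 0.001]
ft_force: [0.2, -2.6, 7.5]
grip_width: 0.0005
```

```bash
python3 look.py 13
```

```text
21.5 [0.5421 0.0569 0.0811] [ 0.1978 -2.5605  7.5239] [-0.529   0.0058 -0.0374] 0.0004694371879186574
shift cm [0.1299 0.1405 1.3127] yaw now 1.5401602455290981 z axis [ 0.0017 -0.0007 -1.    ]
turn about tool z [np.float64(3.141752899118891), np.float64(0.00016024552909810197), np.float64(-3.141432408060695)]
```

View pics/s13c.png

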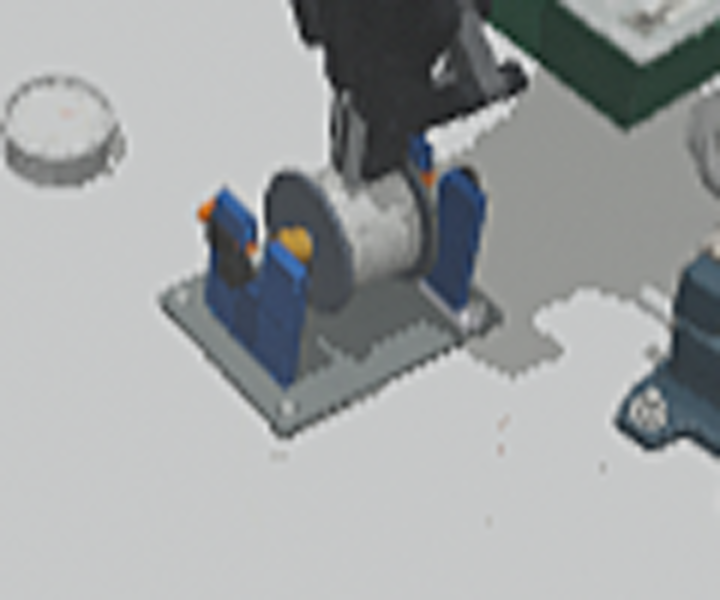

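>>> {"method": "move_arm", "body": {"rows": [[[0,0,-0.3],[0,0,0],0],[[0,0,-0.4],[0,0,0],0],[[0.5,0,0],[0,0,0],0],[[0.4,0,0],[0,0,0],0],[[0,0,0],[0,0,0],0],[[0,0,0],[0,0,0],0]]}}

```text
time: 22.2
tcp_pos: [0.5414, 0.0668, 0.0871]
orientation: [0.717, 0.697, -0.0, -0.0]
ft_force: [0.1, -0.2, -0.1]
grip_width: 0.0001
```

```bash
python3 look.py 14
```

```text
22.2 [0.5414 0.0668 0.0871] [ 0.0964 -0.1868 -0.1374] [-0.0191  0.0039  0.0163] 6.548134726420062e-05
shift cm [-0.8233  0.2392  1.9178] yaw now 1.5407817156862718 z axis [-0.0003  0.     -1.    ]
turn about tool z [np.float64(3.142374369276065), np.float64(0.0007817156862717223), np.float64(-3.140810937903521)]
```

View pics/s14c.png

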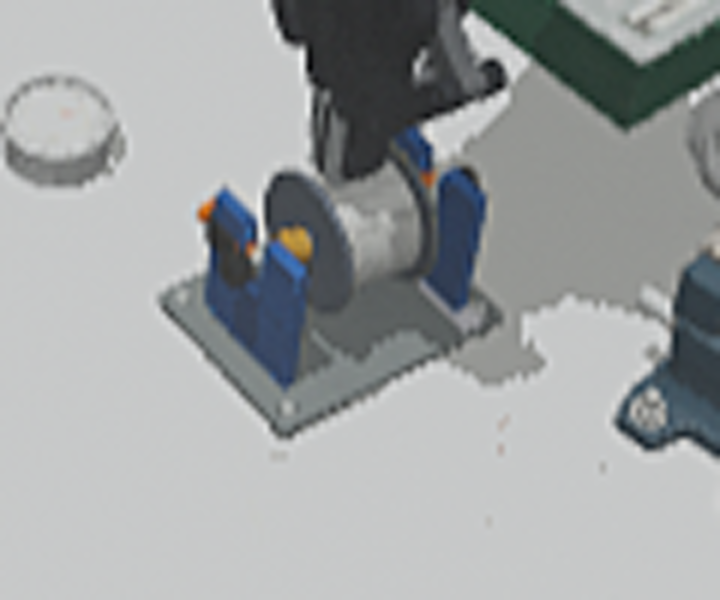

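View pics/w14.png

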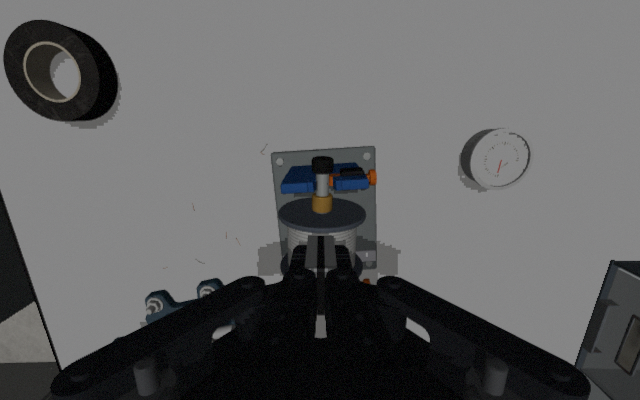

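>>> {"method": "move_arm", "body": {"rows": [[[0,0.05,0.2],[0,0,0],0],[[0,0,0.1],[0,0,0],0],[[0,0,0],[0,0,0],0],[[0,0,0],[0,0,0],0]]}}

```text
time: 22.7
tcp_pos: [0.542, 0.0665, 0.0843]
orientation: [0.718, 0.696, -0.0, -0.0]
ft_force: [0.3, 0.1, -0.6]
grip_width: -0.0
```

>>> {"method": "move_arm", "body": {"rows": [[[0,0,0.1],[0,0,0],0],[[0,0,0],[0,0,0],0],[[0,0,0],[0,0,0],0]]}}

```text
time: 23.0
tcp_pos: [0.542, 0.0665, 0.0833]
orientation: [0.718, 0.696, -0.0, -0.0]
ft_force: [0.2, -0.8, 1.0]
grip_width: -0.0004
```

>>> {"method": "move_arm", "body": {"rows": [[[0,0,0.06],[0,0,0],0],[[0,0,0],[0,0,0],0],[[0,0,0],[0,0,0],0]]}}

```text
time: 23.3
tcp_pos: [0.542, 0.0665, 0.0827]
orientation: [0.718, 0.696, 0.0, -0.0]
ft_force: [0.2, 0.4, -0.5]
grip_width: -0.0001
```

>>> {"method": "move_arm", "body": {"rows": [[[0,0,0.05],[0,0,0],0],[[0,0,0],[0,0,0],0],[[0,0,0],[0,0,0],0]]}}

```text
time: 23.6
tcp_pos: [0.5421, 0.0665, 0.0822]
orientation: [0.718, 0.696, 0.0, -0.0]
ft_force: [0.1, -0.2, 0.2]
grip_width: -0.0001
```

>>> {"method": "move_arm", "body": {"rows": [[[0,0,0.06],[0,0,0],0],[[0,0,0],[0,0,0],0],[[0,0,0],[0,0,0],0]]}}

```text
time: 23.9
tcp_pos: [0.5421, 0.0666, 0.0817]
orientation: [0.718, 0.696, 0.0, 0.0]
ft_force: [-0.5, 1.0, 1.2]
grip_width: -0.0002
```

>>> {"method": "move_arm", "body": {"rows": [[[0,0,0.05],[0,0,0],0],[[0,0,0],[0,0,0],0],[[0,0,0],[0,0,0],0]]}}

```text
time: 24.2
tcp_pos: [0.5424, 0.0665, 0.0816]
orientation: [0.718, 0.696, 0.0, 0.0]
ft_force: [-0.3, -0.7, 5.6]
grip_width: 0.0003
```

>>> {"method": "move_arm", "body": {"rows": [[[0,0,0.05],[0,0,0],0],[[0,0,0],[0,0,0],0],[[0,0,0],[0,0,0],0]]}}

```text
time: 24.5
tcp_pos: [0.5426, 0.0666, 0.0813]
orientation: [0.718, 0.696, 0.0, 0.0]
ft_force: [-0.4, 0.3, 6.7]
grip_width: 0.0
```

>>> {"method": "move_arm", "body": {"rows": [[[0,0,0.05],[0,0,0],0],[[0,0,0],[0,0,0],0],[[0,0,0],[0,0,0],0]]}}

```text
time: 24.8
tcp_pos: [0.5427, 0.0665, 0.0808]
orientation: [0.718, 0.696, 0.0, 0.0]
ft_force: [-1.5, -0.5, 6.7]
grip_width: 0.0001
```

>>> {"method": "move_arm", "body": {"rows": [[[0,0,0.05],[0,0,0],0],[[0,0,0],[0,0,0],0],[[0,0,0],[0,0,0],0]]}}

```text
time: 25.1
tcp_pos: [0.5426, 0.0662, 0.0801]
orientation: [0.718, 0.696, 0.0, 0.0]
ft_force: [1.1, -1.5, 5.1]
grip_width: 0.0001
```

>>> {"method": "move_arm", "body": {"rows": [[[0,0,0.05],[0,0,0],0],[[0,0,0],[0,0,0],0],[[0,0,0],[0,0,0],0]]}}

```text
time: 25.4
tcp_pos: [0.5417, 0.0667, 0.0788]
orientation: [0.718, 0.696, -0.0, -0.0]
ft_force: [-0.3, 0.7, -0.3]
grip_width: -0.0001
```

```bash
python3 look.py 15
```

```text
25.4 [0.5417 0.0667 0.0788] [-0.3094  0.7464 -0.3038] [ 0.0015 -0.0202 -0.0232] -6.416741053967825e-05
shift cm [-0.8436  0.2098  1.0857] yaw now 1.54099740474327 z axis [-0.0006  0.0002 -1.    ]
turn about tool z [np.float64(3.142590058333063), np.float64(0.0009974047432699251), np.float64(-3.140595248846523)]
```

View pics/s15c.png

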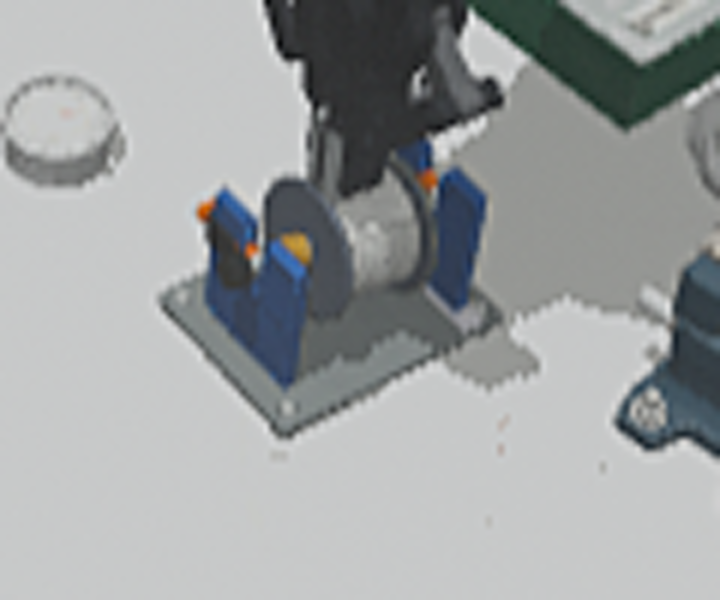

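>>> {"method": "move_arm", "body": {"rows": [[[0,0,0.1],[0,0,0],0],[[0,0,0],[0,0,0],0],[[0,0,0],[0,0,0],0]]}}

```text
time: 25.8
tcp_pos: [0.5421, 0.0666, 0.0781]
orientation: [0.718, 0.696, 0.0, -0.0]
ft_force: [0.3, 0.9, 0.3]
grip_width: -0.0001
```

>>> {"method": "move_arm", "body": {"rows": [[[0,0,0.05],[0,0,0],0],[[0,0,0],[0,0,0],0],[[0,0,0],[0,0,0],0]]}}

```text
time: 26.1
tcp_pos: [0.5423, 0.0667, 0.0779]
orientation: [0.718, 0.696, 0.0, 0.0]
ft_force: [0.4, 0.6, 3.6]
grip_width: -0.0003
```

>>> {"method": "move_arm", "body": {"rows": [[[0,0,0.05],[0,0,0],0],[[0,0,0],[0,0,0],0],[[0,0,0],[0,0,0],0]]}}

```text
time: 26.4
tcp_pos: [0.5425, 0.0668, 0.0776]
orientation: [0.718, 0.696, 0.0, 0.0]
ft_force: [0.8, 1.2, 6.4]
grip_width: -0.0001
```

>>> {"method": "move_arm", "body": {"rows": [[[0,0,0.05],[0,0,0],0],[[0,0,0],[0,0,0],0],[[0,0,0],[0,0,0],0]]}}

```text
time: 26.7
tcp_pos: [0.5426, 0.067, 0.0771]
orientation: [0.718, 0.696, 0.001, 0.0]
ft_force: [0.5, 0.3, 5.9]
grip_width: -0.0001
```

Still yielding on the left; continue gently.

>>> {"method": "move_arm", "body": {"rows": [[[0,0,0.05],[0,0,0],0],[[0,0,0],[0,0,0],0],[[0,0,0],[0,0,0],0]]}}

```text
time: 27.0
tcp_pos: [0.5425, 0.0672, 0.0766]
orientation: [0.718, 0.697, 0.001, 0.0]
ft_force: [-0.5, 1.3, 5.8]
grip_width: -0.0
```

>>> {"method": "move_arm", "body": {"rows": [[[0,0,0.05],[0,0,0],0],[[0,0,0],[0,0,0],0],[[0,0,0],[0,0,0],0]]}}

```text
time: 27.3
tcp_pos: [0.5424, 0.0672, 0.076]
orientation: [0.717, 0.697, 0.001, 0.0]
ft_force: [-0.8, 3.3, 5.7]
grip_width: 0.0001
```

>>> {"method": "move_arm", "body": {"rows": [[[0,0,0.05],[0,0,0],0],[[0,0,0],[0,0,0],0],[[0,0,0],[0,0,0],0]]}}

```text
time: 27.6
tcp_pos: [0.5421, 0.0667, 0.0752]
orientation: [0.718, 0.696, 0.0, -0.0]
ft_force: [0.1, 2.4, 5.0]
grip_width: -0.0004
```

```bash
python3 look.py 16
```

```text
27.6 [0.5421 0.0667 0.0752] [0.1417 2.4495 4.955 ] [ 0.6328 -0.0909  0.0536] -0.000395389668927988
shift cm [-0.8393  0.1759  0.7179] yaw now 1.5408104276444055 z axis [ 0.0001  0.0002 -1.    ]
turn about tool z [np.float64(3.1424030812341988), np.float64(0.0008104276444054204), np.float64(-3.1407822259453875)]
```

View pics/s16c.png

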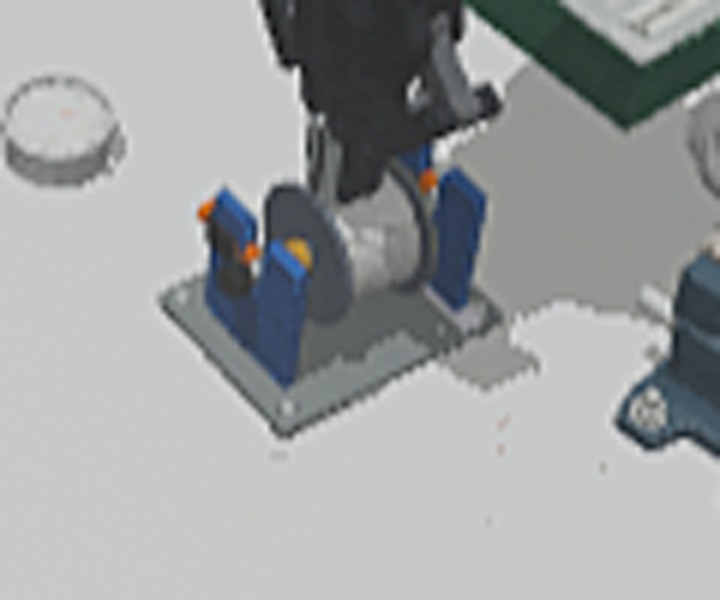

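>>> {"method": "move_arm", "body": {"rows": [[[0,0,0.05],[0,0,0],0],[[0,0,0],[0,0,0],0],[[0,0,0],[0,0,0],0]]}}

```text
time: 28.0
tcp_pos: [0.5418, 0.0661, 0.0743]
orientation: [0.718, 0.696, -0.0, -0.0]
ft_force: [1.3, 1.4, 2.0]
grip_width: -0.0003
```

>>> {"method": "move_arm", "body": {"rows": [[[0,0,0.05],[0,0,0],0],[[0,0,0],[0,0,0],0],[[0,0,0],[0,0,0],0]]}}

```text
time: 28.3
tcp_pos: [0.5417, 0.066, 0.0737]
orientation: [0.718, 0.696, -0.0, -0.0]
ft_force: [-0.9, -0.1, 0.1]
grip_width: -0.0001
```

>>> {"method": "move_arm", "body": {"rows": [[[0,0,0.05],[0,0,0],0],[[0,0,0],[0,0,0],0],[[0,0,0],[0,0,0],0]]}}

```text
time: 28.6
tcp_pos: [0.542, 0.0665, 0.0736]
orientation: [0.718, 0.696, -0.0, -0.0]
ft_force: [-0.7, -0.1, -0.3]
grip_width: 0.0002
```

>>> {"method": "move_arm", "body": {"rows": [[[0,0,0.05],[0,0,0],0],[[0,0,0],[0,0,0],0],[[0,0,0],[0,0,0],0]]}}

```text
time: 28.9
tcp_pos: [0.542, 0.0665, 0.0731]
orientation: [0.718, 0.696, -0.0, -0.0]
ft_force: [-0.5, -1.0, 0.1]
grip_width: -0.0001
```

>>> {"method": "move_arm", "body": {"rows": [[[-0.5,0,-0.2],[0,0,0],0],[[-0.4,0,0],[0,0,0],0],[[0,0,0.2],[0,0,0],0],[[0,0,0],[0,0,0],0],[[0,0,0.05],[0,0,0],0],[[0,0,0],[0,0,0],0],[[0,0,0],[0,0,0],0]]}}

```text
time: 29.6
tcp_pos: [0.5418, 0.0577, 0.0726]
orientation: [0.718, 0.697, 0.0, -0.0]
ft_force: [0.3, -0.8, 0.2]
grip_width: 0.0001
```

>>> {"method": "move_arm", "body": {"rows": [[[0,0,0.05],[0,0,0],0],[[0,0,0],[0,0,0],0],[[0,0,0],[0,0,0],0]]}}

```text
time: 29.9
tcp_pos: [0.5418, 0.0576, 0.0721]
orientation: [0.718, 0.696, 0.0, -0.0]
ft_force: [-1.1, -0.4, 0.4]
grip_width: -0.0001
```

>>> {"method": "move_arm", "body": {"rows": [[[0,0,0.05],[0,0,0],0],[[0,0,0],[0,0,0],0],[[0,0,0],[0,0,0],0]]}}

```text
time: 30.2
tcp_pos: [0.5421, 0.0576, 0.0719]
orientation: [0.718, 0.696, 0.0, 0.0]
ft_force: [-0.4, -0.2, 4.0]
grip_width: 0.0003
```

>>> {"method": "move_arm", "body": {"rows": [[[0,0,0.04],[0,0,0],0],[[0,0,0],[0,0,0],0],[[0,0,0],[0,0,0],0]]}}

```text
time: 30.5
tcp_pos: [0.5424, 0.0575, 0.0718]
orientation: [0.718, 0.696, 0.0, 0.0]
ft_force: [-0.4, -1.2, 8.2]
grip_width: 0.0
```

>>> {"method": "move_arm", "body": {"rows": [[[0,0,-1],[0,0,0],0],[[0,0,-2],[0,0,0],0],[[0,0,-3],[0,0,0],0],[[0,0,-3],[0,0,0],0],[[0,0,-3],[0,0,0],0],[[0,0,0],[0,0,0],0],[[0,0,0],[0,0,0],0]]}}

```text
time: 31.2
tcp_pos: [0.5419, 0.0575, 0.1918]
orientation: [0.718, 0.696, 0.0, 0.0]
ft_force: [-0.3, 0.6, -1.1]
grip_width: 0.0004
```

```bash
python3 look.py 17
python3 - <<'E'
from h import *
import json;S=json.load(open('s17.json'));W=json.load(open('w17.json'))
im=cv2.imread('pics/w17.png');c=np.array([.5418,.0577,0]);d=np.array([.03,.9995,0])
u,v=proj(W,c+[0,0,.045]).astype(int);v=min(v,260);cv2.imwrite('pics/w17c.png',cv2.resize(im[v-80:v+80,u-70:u+70],None,fx=4,fy=4,interpolation=cv2.INTER_CUBIC));print(u-70,v-80)
for z in(.045,.049,.057):
    for k in(.049,-.049,.03):
        print(z,k,(proj(S,c+d*k+[0,0,z])-[310,125])*6,(proj(W,c+d*k+[0,0,z])-[u-70,v-80])*4)
E
```

```text
31.2 [0.5419 0.0575 0.1918] [-0.2797  0.6006 -1.0761] [ 0.0101  0.0272 -0.0276] 0.00044225376073656536
shift cm [ 0.0957  0.2678 12.233 ] yaw now 1.5407485262911758 z axis [-0.0016 -0.0001 -1.    ]
turn about tool z [np.float64(3.142341179880969), np.float64(0.0007485262911757218), np.float64(-3.1408441272986174)]
250 105
0.045 0.049 [235.421  290.3108] [282.9811 126.1429]
0.045 -0.049 [458.112  194.6487] [282.7765 501.643 ]
0.045 0.03 [279.6309 271.3194] [282.9384 204.4536]
0.049 0.049 [236.1916 282.8909] [282.9946 127.3071]
0.049 -0.049 [459.4851 187.1764] [282.7862 507.411 ]
0.049 0.03 [280.5242 263.8878] [282.9511 206.6531]
0.057 0.049 [237.7463 267.9216] [283.0228 129.7342]
0.057 -0.049 [462.2546 172.1054] [282.8065 519.3919]
0.057 0.03 [282.3261 248.8957] [282.9776 211.2353]
```

View pics/s17c.png

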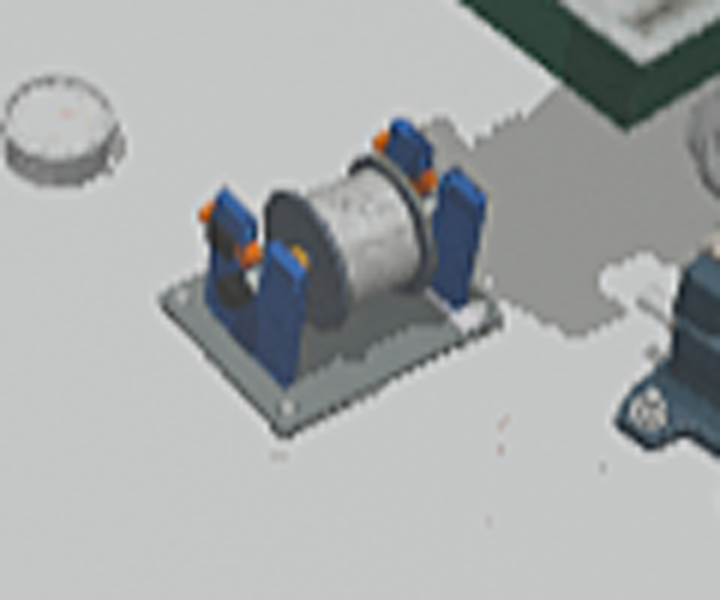

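View pics/w17c.png

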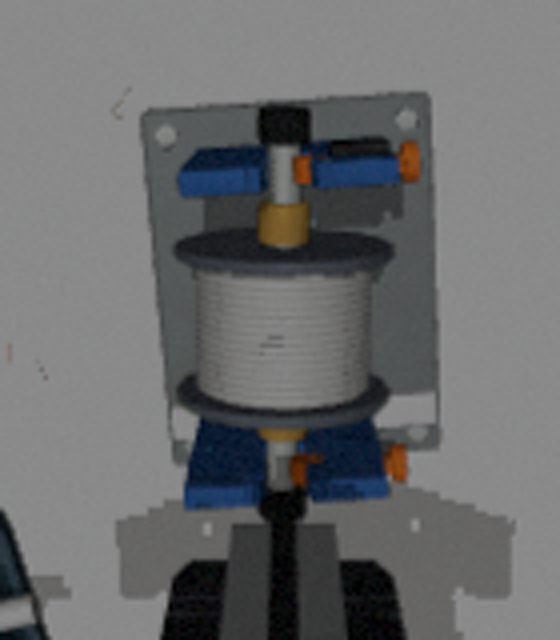

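Run:
```python
from cell import r
print(r.close_job())
```

```text
the job is handed in; nothing more can be done
None
```

The reel is home in the blue stand with both axle ends under their catches, and I handed the job in at about 31 s of the 72 s allowed.

- **Finding the right slot:** I found it by sight with the wrist camera, about 5 mm to the −x side of square. I turned the reel to match and lowered it in without touching the sides.
- **Setting down:** The axle came to rest level on both catches, and I let go there.
- **Pressing home:** My first press in the middle (up to about 11.6 N) took the right end down ahead of the left. I moved the press about 9 mm toward the left and both ends then snapped through at no more than about 7 N. During this the reel was briefly tilted, with the right end home before the left.

**Last checks:**
- Pressing in the middle of the reel met the hard floor at about 4 to 8 N, with the reel centre about 44.5 mm above the bench (45 mm is fully home).
- In the last pictures both catches are out over the axle, and the left cap sits at the home height. The right cap is mostly hidden behind its cheek, so its height is only good to a few millimetres.
- The arm was about 12 cm clear of the reel and touching nothing. It never went near the jar, the gauge, the tape roll or the purple stand.

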